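Load the centrifuge rotor in balance

TASK

Load the rotor for a balanced spin: lift the two red and the two blue tube inserts and stand one in each bucket, so that the reds end up directly opposite each other and the blues directly opposite each other, all fully down and upright. Keep the inserts upright and lower each one until it stands in its bucket before letting go, never dropping it. The yellow insert has no partner to balance it: leave it, and the amber jar, where they stand on the bench.

Things in the scene. Friction and masses are not known exactly. Their poses are not given: they have to be found in the camera images.
- red_1_center (a point): One of two like red tube inserts, 0.24 kg, loose, upright on the bench. Tapered plastic body 55 mm high, 54 mm wide at the foot, 66 at the top; five slim red-capped tubes, tops 78 mm above the foot; on the axis a stem with a black lifting knob, upright cylinder 18 mm wide, 92 to 122 mm above the foot. Point: on the axis, 61 mm above the foot (knob centre 46 mm higher); z up.
- red_2_center (a point): One of two like red tube inserts, 0.24 kg, loose, upright on the bench. Tapered plastic body 55 mm high, 54 mm wide at the foot, 66 at the top; five slim red-capped tubes, tops 78 mm above the foot; on the axis a stem with a black lifting knob, upright cylinder 18 mm wide, 92 to 122 mm above the foot. Point: on the axis, 61 mm above the foot (knob centre 46 mm higher); z up.
- blue_1_center (a point): One of two like blue tube inserts, 0.24 kg, loose, upright on the bench. Tapered plastic body 55 mm high, 54 mm wide at the foot, 66 at the top; four wider blue-capped tubes, tops 78 mm above the foot; on the axis a stem with a black lifting knob, upright cylinder 18 mm wide, 92 to 122 mm above the foot. Point: on the axis, 61 mm above the foot (knob centre 46 mm higher); z up.
- blue_2_center (a point): One of two like blue tube inserts, 0.24 kg, loose, upright on the bench. Tapered plastic body 55 mm high, 54 mm wide at the foot, 66 at the top; four wider blue-capped tubes, tops 78 mm above the foot; on the axis a stem with a black lifting knob, upright cylinder 18 mm wide, 92 to 122 mm above the foot. Point: on the axis, 61 mm above the foot (knob centre 46 mm higher); z up.
- yellow_center (a point): The only yellow tube insert, loose, upright on the bench. Tapered plastic body 55 mm high, 54 mm wide at the foot, 66 at the top; three wide yellow-capped tubes, tops 78 mm above the foot; on the axis a stem with a black lifting knob, upright cylinder 18 mm wide, 92 to 122 mm above the foot. Point: on the axis, 61 mm above the foot (knob centre 46 mm higher); z up.
- bucket_1_mouth (a point): One of four like dark steel cups, fixed, upright, evenly round the hub of an aluminium rotor cross, 95 mm from its axis (opposite 190 mm apart, neighbours 134). Inside 78 mm wide at the mouth, 64 at the flat floor, 62 deep. Point: mouth centre at rim level, 80 mm above bench; z up. An insert standing in it has its knob centre 45 mm above this. Faces bucket_3.
- bucket_2_mouth (a point): One of four like dark steel cups, fixed, upright, evenly round the hub of an aluminium rotor cross, 95 mm from its axis (opposite 190 mm apart, neighbours 134). Inside 78 mm wide at the mouth, 64 at the flat floor, 62 deep. Point: mouth centre at rim level, 80 mm above bench; z up. An insert standing in it has its knob centre 45 mm above this. Faces bucket_4.
- bucket_3_mouth (a point): One of four like dark steel cups, fixed, upright, evenly round the hub of an aluminium rotor cross, 95 mm from its axis (opposite 190 mm apart, neighbours 134). Inside 78 mm wide at the mouth, 64 at the flat floor, 62 deep. Point: mouth centre at rim level, 80 mm above bench; z up. An insert standing in it has its knob centre 45 mm above this. Faces bucket_1.
- bucket_4_mouth (a point): One of four like dark steel cups, fixed, upright, evenly round the hub of an aluminium rotor cross, 95 mm from its axis (opposite 190 mm apart, neighbours 134). Inside 78 mm wide at the mouth, 64 at the flat floor, 62 deep. Point: mouth centre at rim level, 80 mm above bench; z up. An insert standing in it has its knob centre 45 mm above this. Faces bucket_2.
- reagent_center (a point): Round amber glass jar with black cap and paper band, 60 mm wide, 125 mm tall, loose, standing on the bench near the inserts. Point: on its axis, half-way up; z up.

How it is judged:
At the end, for the whole second after the job is handed in: Reds and blues each stand in a bucket (within 12 mm of its axis, foot within 7 mm of its floor, 0.2 rad of upright), reds opposite each other and blues opposite each other (over 165 mm apart), released and at rest; the yellow insert and the jar upright within 20 mm of their start (((horizontal distance between red_1_center and bucket_1_mouth below 0.012 m and z of red_1_center in the frame of bucket_1_mouth below 0.006 m) or (horizontal distance between red_1_center and bucket_2_mouth below 0.012 m and z of red_1_center in the frame of bucket_2_mouth below 0.006 m) or (horizontal distance between red_1_center and bucket_3_mouth below 0.012 m and z of red_1_center in the frame of bucket_3_mouth below 0.006 m) or (horizontal distance between red_1_center and bucket_4_mouth below 0.012 m and z of red_1_center in the frame of bucket_4_mouth below 0.006 m)) and angle between each of red_1_center, red_2_center, blue_1_center, blue_2_center, yellow_center, reagent_center's own z axis and vertical below 0.2 rad and linear speed of each of red_1, red_2, blue_1, blue_2 below 0.02 m/s and contact force between each of red_1, red_2, blue_1, blue_2 and the fingers below 0.1 N and ((horizontal distance between red_2_center and bucket_1_mouth below 0.012 m and z of red_2_center in the frame of bucket_1_mouth below 0.006 m) or (horizontal distance between red_2_center and bucket_2_mouth below 0.012 m and z of red_2_center in the frame of bucket_2_mouth below 0.006 m) or (horizontal distance between red_2_center and bucket_3_mouth below 0.012 m and z of red_2_center in the frame of bucket_3_mouth below 0.006 m) or (horizontal distance between red_2_center and bucket_4_mouth below 0.012 m and z of red_2_center in the frame of bucket_4_mouth below 0.006 m)) and ((horizontal distance between blue_1_center and bucket_1_mouth below 0.012 m and z of blue_1_center in the frame of bucket_1_mouth below 0.006 m) or (horizontal distance between blue_1_center and bucket_2_mouth below 0.012 m and z of blue_1_center in the frame of bucket_2_mouth below 0.006 m) or (horizontal distance between blue_1_center and bucket_3_mouth below 0.012 m and z of blue_1_center in the frame of bucket_3_mouth below 0.006 m) or (horizontal distance between blue_1_center and bucket_4_mouth below 0.012 m and z of blue_1_center in the frame of bucket_4_mouth below 0.006 m)) and ((horizontal distance between blue_2_center and bucket_1_mouth below 0.012 m and z of blue_2_center in the frame of bucket_1_mouth below 0.006 m) or (horizontal distance between blue_2_center and bucket_2_mouth below 0.012 m and z of blue_2_center in the frame of bucket_2_mouth below 0.006 m) or (horizontal distance between blue_2_center and bucket_3_mouth below 0.012 m and z of blue_2_center in the frame of bucket_3_mouth below 0.006 m) or (horizontal distance between blue_2_center and bucket_4_mouth below 0.012 m and z of blue_2_center in the frame of bucket_4_mouth below 0.006 m)) and horizontal distance between red_1_center and red_2_center above 0.165 m and horizontal distance between blue_1_center and blue_2_center above 0.165 m and distance of each of yellow_center, reagent_center from where it was at the start of the episode below 0.02 m); the robot touches nothing.
It fails at once if the yellow insert or the amber jar is shifted by more than 20 mm or tipped (distance of any of yellow_center, reagent_center from where it was at the start of the episode above 0.02 m or angle between any of yellow_center, reagent_center's own z axis and vertical above 0.35 rad).
It fails at once if a red or blue insert is tipped more than 35 degrees from upright (angle between any of red_1_center, red_2_center, blue_1_center, blue_2_center's own z axis and vertical above 0.61 rad).
It fails at once if a red or blue insert is dropped: let go and falling faster than 0.8 m/s (about 33 mm of free fall) ((linear speed of red_1 above 0.8 m/s and contact force between red_1 and the fingers below 0.05 N) or (linear speed of red_2 above 0.8 m/s and contact force between red_2 and the fingers below 0.05 N) or (linear speed of blue_1 above 0.8 m/s and contact force between blue_1 and the fingers below 0.05 N) or (linear speed of blue_2 above 0.8 m/s and contact force between blue_2 and the fingers below 0.05 N)).
It also fails if it takes over 99 s, if anything falls off the work surface, if the arm or the gripper's body presses on something with over 40 N, if the wrist force passes 120 N, or if a joint passes its speed limit or range.

ROBOT

A 7-joint arm with a two-finger parallel gripper is mounted at the origin on the work surface. World frame = base frame: x ahead of the robot, y to its left, z up, the work surface at z = 0. Lengths are in m, angles in rad, forces in N, time in s.
With the tool pointing down it reaches from about 0.4 to 0.75 m from the base axis. Payload 19.5 kg.
Tool frame: the origin (TCP) lies midway between the tips of the shut fingers; the grasp point (between the pads) lies 19 mm behind it (bot.hold_point_z is the distance from the TCP to the grasp point, in m); z points along the fingers, y is the direction in which the jaws open and shut (so a half turn about z gives the same grasp; the last joint's range is limited). The gripper opens to 85 mm and grips with 20 to 120 N. Pads are 22 mm wide; open, the fingers measure 114 mm over their backs; the gripper's body (76 mm by 85 mm) begins 54 mm behind the grasp point. The pads swing forward as they close: fully open they stand 13 mm farther back than shut.
Start: joints at [-1.345, 0.707, -0.028, 1.485, 0.022, 0.951, -0.075], TCP at [0.152, 0.554, 0.231] pointing down, gripper open.
Joint ranges: [-2.71, 2.71], [-0.32, 2.16], [-1.57, 1.52], [0, 2.45], [-1.46, 4.6], [0, 2.02], [-2.83, 2.83]. Speed limits (rad/s): [1.89, 1.89, 2.57, 2.57, 3.01, 3.01, 3.01].

INTERFACE

Orientations are given as [roll, pitch, yaw] about the fixed x, y, z axes, in that order (R = Rz(yaw) Ry(pitch) Rx(roll)).
In Python, from bench import bot, optics, models gives the robot as it stands. The module is installed in compiled form; this text tells all that it offers.
- The arm moves only by the shell command python3 -m crank 'ROWS'. ROWS is a JSON object of lists of equal length, an entry for each row: "fingers": the gripper's target within -1 to 1 (shut at 1, half-way at 0, fully open at -1); "xyz": the shift along the tool's x, y, z in mm, a list of three; "roll": the turn about the tool's z in rad. In form: {"fingers": [fingers, ...], "xyz": [[dx, dy, dz], ...], "roll": [roll, ...]}. A call has 1 to 5 rows; each row shifts and turns the commanded pose from where the row before left it, along the tool's axes as they then stand; what a row does not reach is not made up. A row lasts 1/8 s, in which the tool goes at most 62.5 mm and 10.7 degrees, less where a joint would pass 70% of its speed; a pose out of reach is approached as far as the arm can. A call with a gripper value outside its range is refused whole. The fingers move at their own pace and stop on an object; the grip force is fixed at half the most. Time passes only in rows, so rows that do not move let the fingers close. It gives the time, the measured TCP pose, the force and the opening at its end, in the units of the state.
- bot.observe(): the state, without advancing time (a new reading comes with each control period).
- optics.camera(name): name is "scene" or "top" or "wrist"; returns a dict with "img" (480x640x3 uint8, red, green, blue), "z_map" (480x640 float32, m along the optical axis (not along the pixel's ray), 0 where there is no reading), "camera_matrix" (3x3 intrinsics, pixels), "world_to_cam" (4x4, takes a point from world to camera coordinates). Camera axes: x right, y down, z forward; pixel columns grow to the right and rows downward; lengths in m; the calibration is good to about 2 mm. A picture is of the moment at which its call begins.
- bot.sign_off(): hands the job in, once; it reports no verdict.
Trained networks look in a picture, given as the dict that the camera call returned (one of the last four; its "shot" number tells which), for a name from the list of things; names that differ only in an ending like _2 or _b are one class to them, and where a whole thing is asked for, a point or a joint stands for the part that bears it (a point fixed in the world has none). Each returns a list of dicts, best first, with "score" (0 to 1); they miss things now and then, are a little off and sometimes report something else, mostly with a low value. They report only what shows in the picture. A call takes as long as a camera call.
- models.look_for(picture, name): "position" ([x, y, z] in m, in the coordinates of the camera as it stood for that picture, good to about 4 mm: the middle of the surface that is visible of it).
- models.regions_of(picture, name): "mask" (480x640 bool, what is visible of it).
- models.spot_point(picture, name): "position" ([x, y, z] in m, in the coordinates of the camera as it stood for that picture, good to about 4 mm: a listed point, or the origin of a listed thing).
The state is a dict: "time": time; "joint_positions": joint angles; "dq": joint speeds; "tau": joint torques, N m; "tcp_pos": TCP position; "tcp_rot": TCP orientation; "force": force on the tool from outside, world axes, zero at the start; "moment": the same for the moment, N m; "grip_width": opening from 0.0 (shut) to 1.0 (fully open).
Only numpy, scipy, OpenCV 4.12 (cv2) and the standard library are available. Lean on these libraries where they do the work, as an engineer would, in place of code of your own. Each camera call takes 0.05 s, during which the arm holds its last target.

## Working session

There is one attempt and no reset: what is moved stays moved. The work goes in short steps, Python scripts to look and compute and a shell command to move; the robot and the scene stay as the last step left them, time stands still between calls to the robot, and variables do not carry over. Pictures are saved under pics/ and viewed, and the job is handed in when it is done.

```bash
mkdir -p pics; ls
cat > h.py <<'E'
import numpy as np, cv2
from bench import bot, optics, models
def w(pic,p):
    return (np.linalg.inv(pic["world_to_cam"])@np.r_[p,1])[:3]
def save(pic,n): cv2.imwrite(f"pics/{n}.png",pic["img"][:,:,::-1])
E
python3 - <<'E'
from h import *
s=bot.observe(); print({k:np.round(v,3) for k,v in s.items()}, bot.hold_point_z)
for c in ["top","scene"]:
    p=optics.camera(c); save(p,c+"0")
    for n in ["red_1_center","blue_1_center","yellow_center","bucket_1_mouth","reagent_center"]:
        for d in models.spot_point(p,n): print(c,n,round(d["score"],2),np.round(w(p,d["position"]),4))
E
```

```text
pics
{'time': np.float64(0.0), 'joint_positions': array([-1.345,  0.707, -0.028,  1.485,  0.022,  0.951, -0.075]), 'dq': array([ 0.   , -0.001, -0.   ,  0.001, -0.001,  0.   ,  0.   ]), 'tau': array([-1.0000e-03, -8.8322e+01,  1.2350e+00, -2.3616e+01,  1.7000e-02,
        7.0000e-03, -0.0000e+00]), 'tcp_pos': array([0.152, 0.554, 0.231]), 'tcp_rot': array([-3.14 ,  0.   ,  2.874]), 'force': array([-0.919, -1.104,  0.115]), 'moment': array([-0.008, -0.014,  0.018]), 'grip_width': np.float64(1.003)} 0.0187
top red_1_center 0.77 [0.6626 0.1711 0.0634]
top red_1_center 0.69 [0.4201 0.1398 0.0615]
top blue_1_center 0.61 [0.4194 0.1385 0.0619]
top yellow_center 0.63 [0.542  0.1662 0.0609]
top reagent_center 0.74 [0.6926 0.3175 0.0643]
top reagent_center 0.23 [0.5446 0.1639 0.0621]
scene red_1_center 0.71 [0.6654 0.1691 0.0556]
scene blue_1_center 0.55 [0.423  0.1376 0.0591]
scene yellow_center 0.86 [0.5439 0.1611 0.062 ]
scene bucket_1_mouth 0.55 [ 0.6647 -0.2252  0.0741]
scene reagent_center 0.98 [0.6917 0.3151 0.0606]
scene reagent_center 0.59 [0.5461 0.3018 0.061 ]
```

View pics/top0.png

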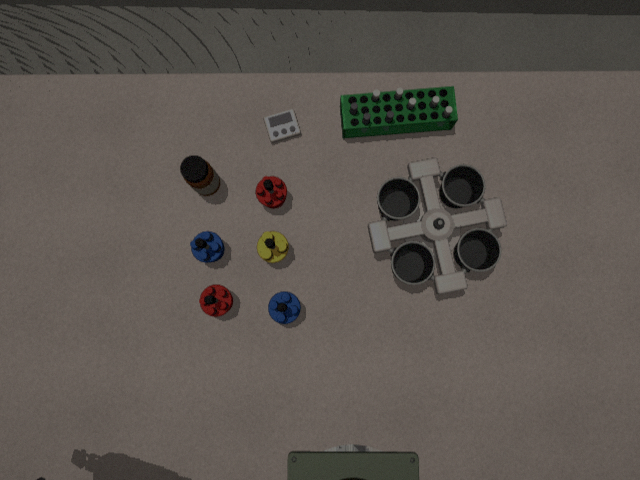

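View pics/scene0.png

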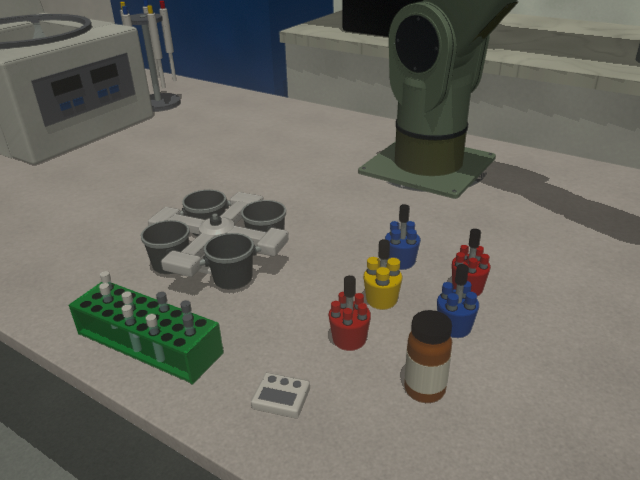

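Top view: reds at (271,192) and (216,300), blues at (208,247) and (284,307), yellow at (272,247), jar at (202,175). The bucket rims are at (398,200), (462,187), (478,250) and (413,263). I'll measure these from depth.

```bash
cat >> h.py <<'E'
def cloud(p):
    K=p["camera_matrix"]; z=p["z_map"]; v,u=np.mgrid[0:480,0:640]
    c=np.stack([(u-K[0,2])*z/K[0,0],(v-K[1,2])*z/K[1,1],z,np.ones_like(z)],-1)
    W=(c@np.linalg.inv(p["world_to_cam"]).T)[...,:3]; W[z==0]=np.nan
    return W
E
python3 - <<'E'
from h import *
from scipy.optimize import least_squares
for c in ["top","scene"]:
    p=optics.camera(c); W=cloud(p); im=p["img"].astype(int)
    m=(W[...,2]>.095)&(W[...,2]<.128)&(W[...,0]>.3)&(W[...,0]<.85)&(W[...,1]>-.4)&(W[...,1]<.4)
    n,l,st,ce=cv2.connectedComponentsWithStats(m.astype(np.uint8))
    for i in range(1,n):
        if st[i,4]>15:
            q=W[l==i]; t=q[q[:,2]>q[:,2].max()-.006]
            print(c,np.round(ce[i]),st[i,4],"mean",np.round(q.mean(0),4),"top",np.round(t.mean(0),4),len(t), "rng",np.round((q.min(0)[:2]+q.max(0)[:2])/2,4))
    m=(W[...,2]>.075)&(W[...,2]<.085)&(W[...,0]>.3)&(W[...,0]<.85)&(W[...,1]<0)&(W[...,1]>-.4)
    q=W[m]; dark=im[m].max(1); print(len(q))
    def res(x):
        ce=[x[:2]+.095*np.array([np.cos(x[2]+k*np.pi/2),np.sin(x[2]+k*np.pi/2)]) for k in range(4)]
        d=np.min([np.hypot(*(q[:,:2]-e).T) for e in ce],0)
        return d-x[3]
    best=min((least_squares(res,[.55,-.13,a,.041],loss="soft_l1",f_scale=.003) for a in np.linspace(0,1.5,8)),key=lambda r:r.cost)
    x=best.x; print("rotor",np.round(x,4),best.cost,np.median(abs(res(x))))
    for k in range(4): print(np.round(x[:2]+.095*np.array([np.cos(x[2]+k*np.pi/2),np.sin(x[2]+k*np.pi/2)]),4))
E
```

```text
top [195. 170.] 702 mean [0.6896 0.312  0.1196] top [0.693  0.3151 0.1249] 503 rng [0.6912 0.3138]
top [268. 184.] 88 mean [0.6605 0.1686 0.1173] top [0.6624 0.1692 0.1215] 60 rng [0.662 0.169]
top [200. 242.] 92 mean [0.5453 0.298  0.1175] top [0.546  0.2997 0.1222] 57 rng [0.5456 0.2995]
top [269. 243.] 81 mean [0.5448 0.1636 0.1188] top [0.5463 0.1647 0.1221] 53 rng [0.5454 0.1641]
top [209. 299.] 93 mean [0.4364 0.2771 0.1181] top [0.4361 0.2789 0.1221] 62 rng [0.4366 0.2784]
top [282. 306.] 80 mean [0.4224 0.139  0.1204] top [0.4223 0.1406 0.123 ] 48 rng [0.4226 0.1392]
1931
rotor [ 0.5895 -0.17   -0.5896  0.0424] 0.06469942058555771 0.0023194395182381256
[ 0.6685 -0.2228]
[ 0.6424 -0.091 ]
[ 0.5106 -0.1171]
[ 0.5367 -0.2489]
scene [404. 212.] 157 mean [0.427  0.1405 0.1102] top [0.4245 0.1398 0.1199] 51 rng [0.4243 0.1392]
scene [475. 237.] 182 mean [0.4415 0.2792 0.1107] top [0.4394 0.2784 0.1194] 69 rng [0.4374 0.2779]
scene [384. 248.] 185 mean [0.5505 0.166  0.1113] top [0.5479 0.1643 0.1201] 65 rng [0.5469 0.1643]
scene [462. 274.] 221 mean [0.5509 0.3004 0.1111] top [0.5482 0.2994 0.1202] 79 rng [0.5479 0.2992]
scene [349. 285.] 221 mean [0.6667 0.1707 0.1115] top [0.6646 0.1693 0.1201] 87 rng [0.6632 0.1682]
scene [431. 332.] 1537 mean [0.7025 0.318  0.1161] top [0.6956 0.3153 0.124 ] 868 rng [0.6955 0.3153]
1606
rotor [ 0.6356 -0.1555  0.4315  0.059 ] 0.10769004157567902 0.017100570567143536
[ 0.7219 -0.1157]
[ 0.5959 -0.0692]
[ 0.5493 -0.1952]
[ 0.6753 -0.2418]
```

```bash
cat >> h.py <<'E'
def goto(x,y,z,yaw=np.pi):
    from scipy.spatial.transform import Rotation as R
    s=bot.observe(); r=R.from_euler('xyz',s["tcp_rot"])
    d=r.inv().apply(np.array([x,y,z])-s["tcp_pos"])*1000
    print("t",round(float(s["time"]),2),"tcp",np.round(s["tcp_pos"],4),np.round(s["tcp_rot"],3),"d_tool mm",np.round(d,1),"roll",round((s["tcp_rot"][2]-yaw+np.pi/2)%np.pi-np.pi/2,3))
E
python3 - <<'E'
from h import *
from scipy.optimize import least_squares
C=np.array([[.6685,-.2228],[.6424,-.091],[.5106,-.1171],[.5367,-.2489]])
for c in ["top","scene"]:
    p=optics.camera(c); W=cloud(p); im=p["img"].astype(int)
    m=(W[...,2]>.074)&(W[...,2]<.086)&(W[...,0]>.4)&(W[...,0]<.8)&(W[...,1]<0)&(W[...,1]>-.4)
    out=[]
    for e in C:
        q=W[m]; d=np.hypot(*(q[:,:2]-e).T); q=q[(d>.034)&(d<.05)]
        f=lambda x:np.hypot(*(q[:,:2]-x[:2]).T)-x[2]
        r=least_squares(f,[*e,.041],loss="soft_l1",f_scale=.002); out.append(r.x); print(c,len(q),np.round(r.x,4),np.round(np.median(abs(r.fun)),4))
    out=np.array(out); print(out.mean(0).round(4),np.hypot(*(out[0]-out[2])[:2]),np.hypot(*(out[1]-out[3])[:2]))
    hm=(W[...,2]>.086)&(np.hypot(W[...,0]-.59,W[...,1]+.17)<.04); print("hub",W[hm].mean(0),W[hm].max(0) if hm.any() else 0)
goto(.423,.279,.231)
E
```

```text
top 373 [ 0.6679 -0.2226  0.0409] 0.0014
top 365 [ 0.6416 -0.0911  0.0409] 0.0014
top 381 [ 0.5101 -0.1171  0.0409] 0.0015
top 390 [ 0.5364 -0.2485  0.041 ] 0.0014
[ 0.589  -0.1698  0.0409] 0.18976826591373644 0.18940756100385828
hub [ 0.58760128 -0.17006189  0.09041011] [ 0.59731495 -0.16087133  0.09727059]
scene 386 [ 0.6695 -0.223   0.0413] 0.0014
scene 429 [ 0.6438 -0.0914  0.0411] 0.0014
scene 321 [ 0.5121 -0.1177  0.0413] 0.0014
scene 302 [ 0.5382 -0.2491  0.041 ] 0.0015
[ 0.5909 -0.1703  0.0412] 0.18948488428919394 0.1898136125693082
hub [ 0.59067434 -0.17051661  0.09032812] [ 0.599288   -0.16563257  0.09293417]
t 0.8 tcp [0.1521 0.5545 0.2313] [-3.141 -0.     2.874] d_tool mm [-3.341e+02 -1.940e+02  3.000e-01] roll -0.268
```

```bash
python3 -m crank '{"fingers":[-1,-1,-1,-1,-1],"xyz":[[0,0,-10],[0,0,-10],[-40,-40,0],[-40,-40,0],[-40,-40,0]],"roll":[-0.134,-0.134,0,0,0]}'; python3 -m crank '{"fingers":[-1,-1,-1,-1,-1],"xyz":[[-40,-40,0],[-40,-40,0],[-40,-40,0],[-30,-30,0],[0,0,0]],"roll":[0,0,0,0,0]}';python3 -c "
from h import *
goto(.4372,.2785,.25)"
```

```text
time: 1.42
tcp_pos: [0.2733, 0.4332, 0.2514]
tcp_rot: [3.141, 0.0, -3.141]
force: [1.2, 1.5, 0.2]
grip_width: 1.003
time: 2.05
tcp_pos: [0.4241, 0.2821, 0.2512]
tcp_rot: [-3.141, 0.001, 3.137]
force: [-0.5, 0.7, -0.0]
grip_width: 1.0
t 2.05 tcp [0.4241 0.2821 0.2512] [-3.141e+00  1.000e-03  3.137e+00] d_tool mm [-13.1  -3.5   1.2] roll -0.005
```

```bash
python3 -m crank '{"fingers":[-1,-1,-1,-1],"xyz":[[-13,-3.5,20],[0,0,40],[0,0,20],[0,0,0]],"roll":[-0.005,0,0,0]}'
python3 - <<'E'
from h import *
p=optics.camera("wrist"); save(p,"w1"); W=cloud(p)
m=(W[...,2]>.116)&(W[...,2]<.126); print(m.sum()); 
n,l,st,ce=cv2.connectedComponentsWithStats(m.astype(np.uint8))
for i in range(1,n):
    if st[i,4]>40: print(ce[i],st[i,4],np.nanmean(W[l==i],0).round(4))
goto(.4372,.2785,.088)
E
```

```text
time: 2.55
tcp_pos: [0.4343, 0.2814, 0.1705]
tcp_rot: [-3.141, -0.002, -3.135]
force: [0.6, 0.1, 0.5]
grip_width: 0.995
1537
[ 77.4530321  244.10107015] 841 [0.4195 0.1394 0.1211]
[313.40086207 268.13505747] 696 [0.4333 0.277  0.1213]
t 2.6 tcp [0.4348 0.2816 0.1715] [-3.142 -0.    -3.136] d_tool mm [-2.4 -3.1 83.5] roll 0.006
```

View pics/w1.png

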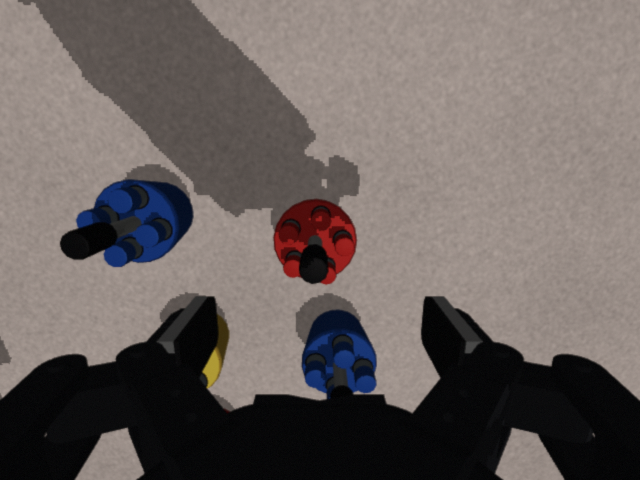

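The red knob is at (313,268), nearly centred between the fingers at about column 319. It agrees with the other cameras to within 4 mm, so I'll descend and grip.

```bash
python3 -m crank '{"fingers":[-1,-1,-1,-1,1],"xyz":[[-1.5,-3,20],[0,0,30],[0,0,33],[0,0,0],[0,0,0]],"roll":[0,0,0,0,0]}'; python3 -m crank '{"fingers":[1,1,1,1,1],"xyz":[[0,0,0],[0,0,0],[0,0,0],[0,0,0],[0,0,0]],"roll":[0,0,0,0,0]}'; python3 -m crank '{"fingers":[1,1,1,1],"xyz":[[0,0,-10],[0,0,-15],[0,0,-15],[0,0,0]],"roll":[0,0,0,0]}'
python3 - <<'E'
from h import *
p=optics.camera("wrist"); save(p,"w2");p=optics.camera("scene"); save(p,"s2")
goto(.4372,.2785,.25)
E
```

```text
time: 3.22
tcp_pos: [0.4372, 0.2786, 0.0899]
tcp_rot: [3.141, 0.001, -3.136]
force: [0.3, -0.8, 0.4]
grip_width: 0.82
time: 3.85
tcp_pos: [0.4369, 0.278, 0.0889]
tcp_rot: [3.141, 0.001, -3.137]
force: [-1.4, -1.6, 9.1]
grip_width: 0.195
time: 4.35
tcp_pos: [0.4372, 0.2783, 0.1297]
tcp_rot: [3.14, 0.002, -3.137]
force: [-0.2, -0.5, -2.1]
grip_width: 0.194
t 4.45 tcp [0.4367 0.278  0.1284] [-3.142  0.    -3.136] d_tool mm [  -0.5    0.5 -121.6] roll 0.005
```

View pics/w2.png

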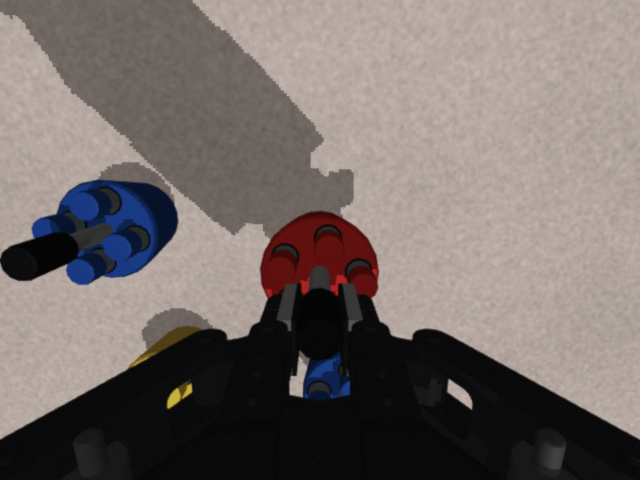

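View pics/s2.png

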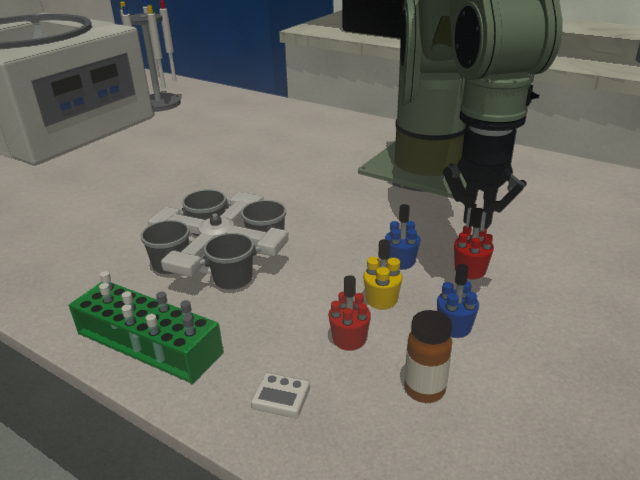

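The red insert is held upright at (473,250) in the scene view. Next I carry it to bucket C (0.511, -0.117).

```bash
python3 -m crank '{"fingers":[1,1,1,1,1],"xyz":[[0,0,-30],[0,0,-40],[0,0,-40],[-4,-20,-11],[-8,-40,0]],"roll":[0.005,0,0,0,0]}'; python3 -m crank '{"fingers":[1,1,1,1,1],"xyz":[[-8,-45,0],[-8,-45,0],[-8,-45,0],[-8,-45,0],[-8,-45,0]],"roll":[0,0,0,0,0]}';python3 -m crank '{"fingers":[1,1,1,1,1],"xyz":[[-8,-45,0],[-8,-40,0],[-6,-20,0],[0,0,0],[0,0,0]],"roll":[0,0,0,0,0]}'; python3 -c "
from h import *
goto(.5111,-.1174,.107)"
```

```text
time: 5.08
tcp_pos: [0.4486, 0.2184, 0.2496]
tcp_rot: [3.141, 0.001, -3.139]
force: [1.5, -0.2, -3.0]
grip_width: 0.191
time: 5.7
tcp_pos: [0.4887, -0.0084, 0.2489]
tcp_rot: [-3.142, -0.001, -3.141]
force: [0.3, 0.5, -2.0]
grip_width: 0.193
time: 6.32
tcp_pos: [0.5107, -0.1109, 0.2491]
tcp_rot: [3.141, -0.001, -3.14]
force: [1.0, -0.5, -2.2]
grip_width: 0.19
t 6.33 tcp [ 0.5107 -0.1109  0.2491] [ 3.141e+00 -1.000e-03 -3.140e+00] d_tool mm [ -0.5  -6.6 142.1] roll 0.001
```

```bash
python3 -m crank '{"fingers":[1,1,1,1,1],"xyz":[[-0.5,-6.5,30],[0,0,35],[0,0,25],[0,0,0],[0,0,0]],"roll":[0,0,0,0,0]}'; python3 -c "
from h import *
goto(.5111,-.1174,.107)
for c in ['scene','wrist']: save(optics.camera(c),c+'3')"
```

```text
time: 6.95
tcp_pos: [0.5117, -0.1179, 0.1603]
tcp_rot: [-3.141, 0.001, -3.141]
force: [0.8, -0.2, -0.8]
grip_width: 0.191
t 6.95 tcp [ 0.5117 -0.1179  0.1603] [-3.141e+00  1.000e-03 -3.141e+00] d_tool mm [ 0.7  0.5 53.3] roll 0.001
```

View pics/scene3.png

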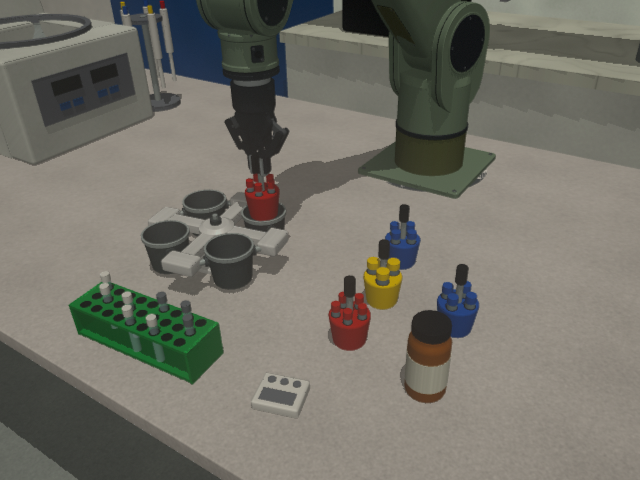

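View pics/wrist3.png

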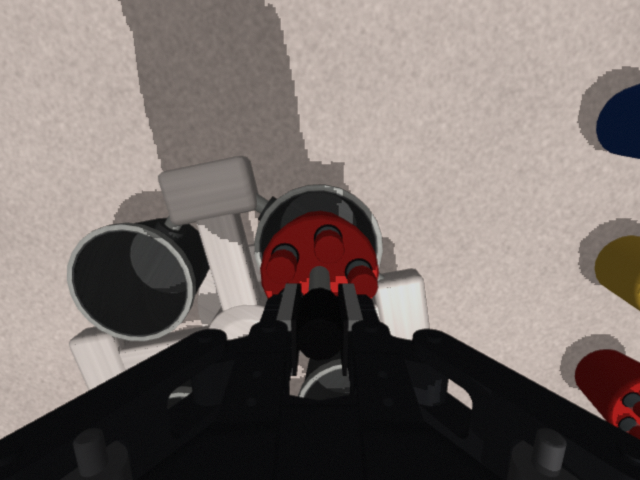

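The red insert (263,197 in the scene view) hangs over its bucket. In the wrist view the bucket centre is at column 318 and the insert at 320, so it is aligned. Lowering now.

```bash
python3 -m crank '{"fingers":[1,1,1,1,1],"xyz":[[0.5,0.5,15],[0,0,15],[0,0,14],[0,0,4],[0,0,0]],"roll":[0,0,0,0,0]}';python3 -m crank '{"fingers":[1,1,1],"xyz":[[0,0,3],[0,0,2],[0,0,0]],"roll":[0,0,0]}'
```

```text
time: 7.68
tcp_pos: [0.5109, -0.118, 0.1115]
tcp_rot: [-3.141, 0.0, -3.141]
force: [-0.3, 0.9, -2.0]
grip_width: 0.192
time: 8.05
tcp_pos: [0.511, -0.1182, 0.1069]
tcp_rot: [-3.141, 0.001, -3.142]
force: [-1.6, 0.1, 7.8]
grip_width: 0.194
```

Force is +8 N at the expected height, so it is standing on the floor. I'll release and rise.

```bash
python3 -m crank '{"fingers":[-1,-1,-1,-1,-1],"xyz":[[0,0,0],[0,0,0],[0,0,0],[0,0,-20],[0,0,-40]],"roll":[0,0,0,0,0]}';python3 -m crank '{"fingers":[-1,-1,-1],"xyz":[[0,0,-40],[0,0,-44],[0,0,0]],"roll":[0,0,0]}';python3 -c "
from h import *
goto(.6632,.1690,.25)
p=optics.camera('scene');save(p,'scene4')
W=cloud(p);m=(W[...,2]>.13)&(W[...,2]<.142)&(np.hypot(W[...,0]-.511,W[...,1]+.117)<.02);print(m.sum(),W[m].mean(0),W[m].max(0))"
```

```text
time: 8.68
tcp_pos: [0.5102, -0.1178, 0.1662]
tcp_rot: [3.141, -0.002, -3.141]
force: [0.2, 0.1, 0.8]
grip_width: 0.999
time: 9.05
tcp_pos: [0.5117, -0.1181, 0.2529]
tcp_rot: [-3.141, 0.004, 3.142]
force: [0.1, 0.2, -0.4]
grip_width: 0.998
t 9.05 tcp [ 0.5117 -0.1181  0.2529] [-3.141  0.004  3.142] d_tool mm [-151.5  287.1    3.3] roll -0.0
64 [ 0.51427346 -0.11556506  0.13593501] [ 0.5210922  -0.10758275  0.14041098]
```

View pics/scene4.png

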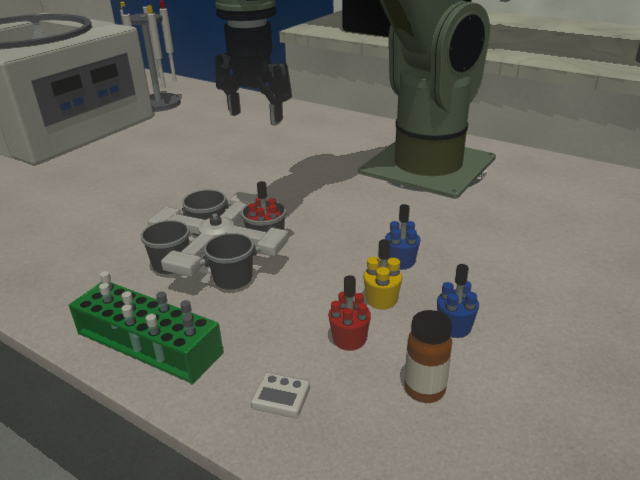

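The first red stands in its bucket at (263,208), knob top at z≈0.140 as expected. Next is red_1 at (0.663, 0.169).

```bash
python3 -m crank '{"fingers":[-1,-1,-1,-1,-1],"xyz":[[-19,36,0],[-19,36,0],[-19,36,0],[-19,36,0],[-19,36,0]],"roll":[0,0,0,0,0]}';python3 -m crank '{"fingers":[-1,-1,-1,-1,-1],"xyz":[[-19,36,0],[-19,36,0],[-18.5,35,0],[0,0,40],[0,0,40]],"roll":[0,0,0,0,0]}';python3 -m crank '{"fingers":[-1],"xyz":[[0,0,0]],"roll":[0]}';python3 -c "
from h import *
goto(.6632,.1690,.088)
p=optics.camera('wrist');save(p,'w5')
W=cloud(p);m=(W[...,2]>.116)&(W[...,2]<.126)&(np.hypot(W[...,0]-.663,W[...,1]-.169)<.03);print(m.sum(),W[m].mean(0),np.argwhere(m).mean(0))"
```

```text
time: 9.72
tcp_pos: [0.6059, 0.0633, 0.2491]
tcp_rot: [-3.141, -0.002, -3.141]
force: [0.4, -0.1, -0.7]
grip_width: 0.997
time: 10.35
tcp_pos: [0.6617, 0.1694, 0.1677]
tcp_rot: [-3.141, -0.001, -3.141]
force: [0.8, 0.3, -0.7]
grip_width: 1.0
time: 10.48
tcp_pos: [0.6608, 0.1686, 0.167]
tcp_rot: [-3.14, -0.006, -3.141]
force: [-0.2, -0.4, 0.7]
grip_width: 0.998
t 10.47 tcp [0.6608 0.1686 0.167 ] [-3.14  -0.006 -3.141] d_tool mm [-2.9  0.5 79. ] roll 0.0
720 [0.65936812 0.16725397 0.12129954] [269.77083333 318.64444444]
```

View pics/w5.png

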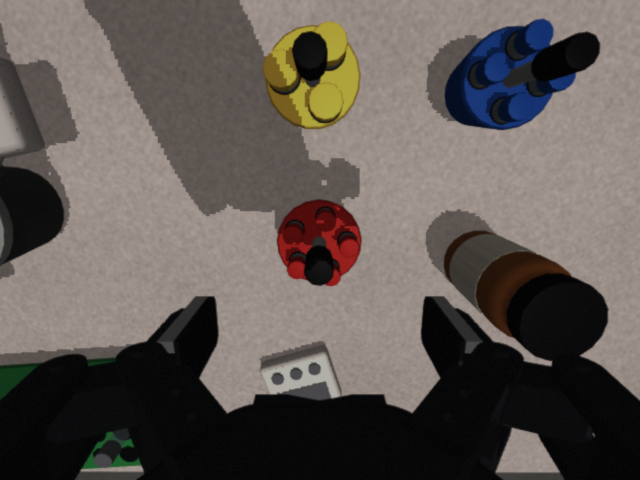

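The red knob is at (319,265), centred, and the fingers are clear of the jar (right) and yellow (top). Grip and lift.

```bash
python3 -m crank '{"fingers":[-1,-1,-1,-1,1],"xyz":[[-2,0.5,20],[0,0,30],[0,0,29],[0,0,0],[0,0,0]],"roll":[0,0,0,0,0]}'; python3 -m crank '{"fingers":[1,1,1,1,1],"xyz":[[0,0,0],[0,0,0],[0,0,0],[0,0,0],[0,0,0]],"roll":[0,0,0,0,0]}'; python3 -m crank '{"fingers":[1,1,1,1,1],"xyz":[[0,0,-10],[0,0,-30],[0,0,-40],[0,0,-40],[0,0,-42]],"roll":[0,0,0,0,0]}'; python3 -m crank '{"fingers":[1],"xyz":[[0,0,0]],"roll":[0]}'
python3 - <<'E'
from h import *
goto(.6687,-.2228,.25)
E
```

```text
time: 11.15
tcp_pos: [0.665, 0.1697, 0.0929]
tcp_rot: [3.141, 0.002, 3.142]
force: [0.5, 0.6, 1.2]
grip_width: 0.814
time: 11.78
tcp_pos: [0.6645, 0.1693, 0.0918]
tcp_rot: [-3.141, 0.001, 3.142]
force: [-0.5, -2.4, 6.1]
grip_width: 0.195
time: 12.4
tcp_pos: [0.6639, 0.1696, 0.2551]
tcp_rot: [3.141, -0.0, -3.141]
force: [0.7, -0.0, -1.5]
grip_width: 0.19
time: 12.52
tcp_pos: [0.665, 0.17, 0.2567]
tcp_rot: [3.14, 0.005, -3.141]
force: [0.7, 0.4, -3.5]
grip_width: 0.188
t 12.53 tcp [0.665  0.17   0.2567] [ 3.14   0.005 -3.141] d_tool mm [  -3.6 -392.8    6.1] roll 0.0
```

```bash
python3 -m crank '{"fingers":[1,1,1,1,1],"xyz":[[0,-25,0],[0,-45,0],[0,-45,0],[-1,-45,0],[-1,-45,0]],"roll":[0,0,0,0,0]}';python3 -m crank '{"fingers":[1,1,1,1,1],"xyz":[[-1,-45,0],[0,-45,0],[0,-45,0],[0,-33,0],[-1,-20,0]],"roll":[0,0,0,0,0]}'; python3 -m crank '{"fingers":[1,1,1,1,1],"xyz":[[0,0,30],[0,0,35],[0,0,25],[0,0,0],[0,0,0]],"roll":[0,0,0,0,0]}';python3 - <<'E'
from h import *
goto(.6687,-.2228,.110)
for c in ['scene','wrist']: save(optics.camera(c),c+'6')
E
```

```text
time: 13.15
tcp_pos: [0.6658, -0.0368, 0.2527]
tcp_rot: [3.142, -0.001, -3.141]
force: [0.2, -0.2, -2.1]
grip_width: 0.195
time: 13.78
tcp_pos: [0.6676, -0.2252, 0.2524]
tcp_rot: [-3.142, -0.002, 3.14]
force: [0.0, 0.4, -3.2]
grip_width: 0.19
time: 14.4
tcp_pos: [0.6686, -0.2234, 0.1643]
tcp_rot: [-3.141, 0.001, -3.141]
force: [-0.2, -0.6, -1.5]
grip_width: 0.191
t 14.4 tcp [ 0.6686 -0.2234  0.1643] [-3.141e+00  1.000e-03 -3.141e+00] d_tool mm [-0.   0.7 54.3] roll 0.0
```

View pics/scene6.png

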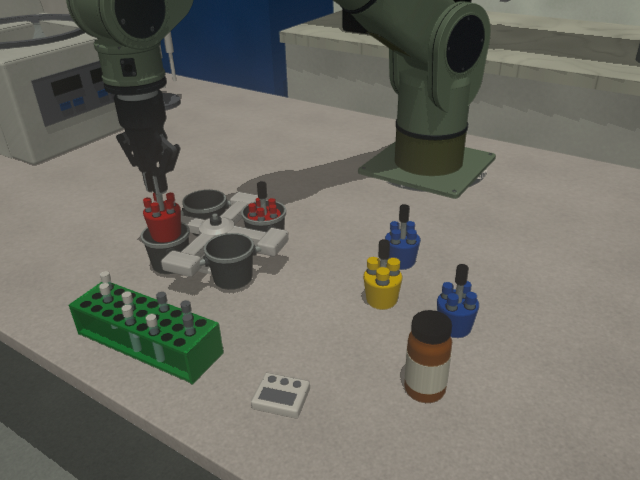

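View pics/wrist6.png

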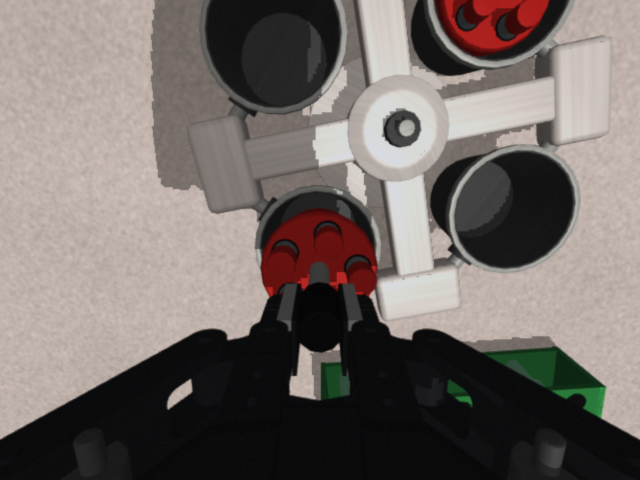

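The insert is centred over bucket A, opposite the first red: the bucket is at column 318 and the insert at 319. Lowering it.

```bash
python3 -m crank '{"fingers":[1,1,1,1,1],"xyz":[[0,0.5,15],[0,0,15],[0,0,14],[0,0,5],[0,0,0]],"roll":[0,0,0,0,0]}';python3 -m crank '{"fingers":[1,1,1],"xyz":[[0,0,3],[0,0,2],[0,0,0]],"roll":[0,0,0]}'
```

```text
time: 15.12
tcp_pos: [0.6682, -0.2229, 0.114]
tcp_rot: [-3.142, -0.0, -3.141]
force: [0.2, -0.4, -2.9]
grip_width: 0.19
time: 15.5
tcp_pos: [0.6685, -0.2231, 0.1098]
tcp_rot: [-3.141, 0.001, -3.142]
force: [0.0, 0.6, 2.5]
grip_width: 0.193
```

```bash
python3 -m crank '{"fingers":[-1,-1,-1,-1,-1],"xyz":[[0,0,0],[0,0,0],[0,0,0],[0,0,-20],[0,0,-40]],"roll":[0,0,0,0,0]}';python3 -m crank '{"fingers":[-1,-1,-1,-1,-1],"xyz":[[0,0,-40],[0,0,-40],[10,43.5,0],[10,43.5,0],[10,43.5,0]],"roll":[0,0,0,0,0]}';python3 -m crank '{"fingers":[-1,-1,-1,-1,-1],"xyz":[[10,43.5,0],[10,43.5,0],[10,43.5,0],[10,43.5,0],[10,43.5,0]],"roll":[0,0,0,0,0]}';python3 -m crank '{"fingers":[-1,-1,-1,-1,-1],"xyz":[[10,43.5,0],[10,43.5,0],[10,43.5,0],[10,43.5,0],[0,0,0]],"roll":[0,0,0,0,0]}';python3 -c "
from h import *
goto(.547,.2994,.17)
p=optics.camera('scene');save(p,'scene7')"
```

```text
time: 16.12
tcp_pos: [0.6677, -0.2227, 0.1688]
tcp_rot: [3.141, -0.003, -3.141]
force: [-0.3, -0.6, 1.1]
grip_width: 1.002
time: 16.75
tcp_pos: [0.6378, -0.0911, 0.2495]
tcp_rot: [3.142, 0.0, -3.142]
force: [0.7, -0.1, 1.0]
grip_width: 1.0
time: 17.38
tcp_pos: [0.5878, 0.1265, 0.2495]
tcp_rot: [3.142, 0.0, -3.141]
force: [0.5, 0.1, 0.3]
grip_width: 1.0
time: 18.0
tcp_pos: [0.5466, 0.3025, 0.249]
tcp_rot: [3.14, -0.001, -3.137]
force: [-0.8, -0.5, -0.4]
grip_width: 0.998
t 18.0 tcp [0.5466 0.3025 0.249 ] [ 3.140e+00 -1.000e-03 -3.137e+00] d_tool mm [-0.4 -3.3 79. ] roll 0.005
```

View pics/scene7.png

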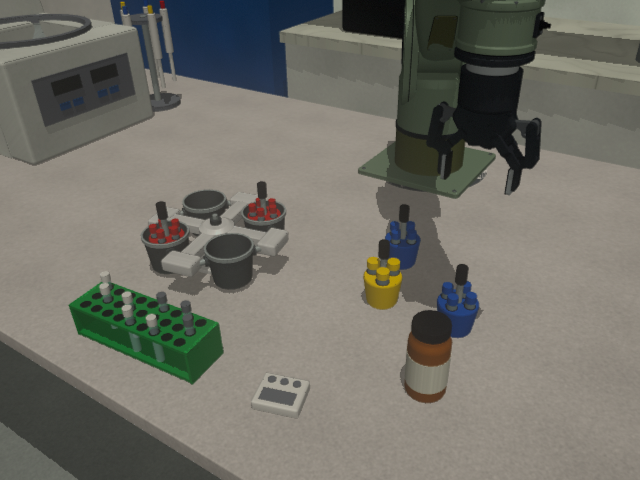

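Both reds are seated, at (165,233) and (263,208). Next is blue_2, with a wrist check before gripping.

```bash
python3 -m crank '{"fingers":[-1,-1,-1],"xyz":[[-0.5,-3,39],[0,0,40],[0,0,0]],"roll":[0.005,0,0]}';python3 -c "
from h import *
goto(.547,.2994,.088)
p=optics.camera('wrist');save(p,'w8')
W=cloud(p);m=(W[...,2]>.116)&(W[...,2]<.126)&(np.hypot(W[...,0]-.547,W[...,1]-.299)<.03);print(m.sum(),W[m].mean(0),np.argwhere(m).mean(0))"
```

```text
time: 18.42
tcp_pos: [0.5482, 0.2945, 0.1686]
tcp_rot: [-3.139, -0.003, 3.136]
force: [0.8, 1.1, 1.1]
grip_width: 0.998
t 18.43 tcp [0.5482 0.2945 0.1686] [-3.139e+00 -3.000e-03  3.136e+00] d_tool mm [ 1.   5.1 80.6] roll -0.006
713 [0.54319827 0.2979984  0.12131232] [262.75175316 327.10098177]
```

View pics/w8.png

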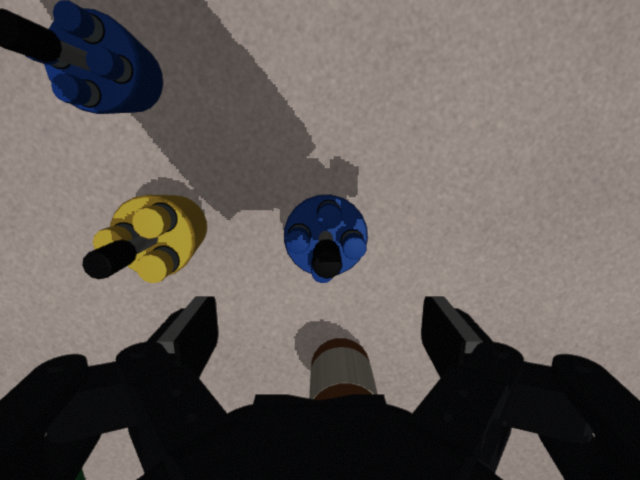

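The blue knob is at (327,258), so I need about +4.5 mm in y. The jar is clear at the bottom centre.

```bash
python3 -m crank '{"fingers":[-1,-1,-1,-1,1],"xyz":[[1,4.5,20],[0,0,30],[0,0,30],[0,0,0],[0,0,0]],"roll":[-0.005,0,0,0,0]}'; python3 -m crank '{"fingers":[1,1,1,1,1],"xyz":[[0,0,0],[0,0,0],[0,0,0],[0,0,0],[0,0,0]],"roll":[0,0,0,0,0]}'; python3 -m crank '{"fingers":[1,1,1,1,1],"xyz":[[0,0,-10],[0,0,-30],[0,0,-40],[0,0,-40],[0,0,-42]],"roll":[0,0,0,0,0]}'; python3 -m crank '{"fingers":[1],"xyz":[[0,0,0]],"roll":[0]}'
python3 - <<'E'
from h import *
goto(.5373,-.2488,.25)
E
```

```text
time: 19.1
tcp_pos: [0.5487, 0.3008, 0.0925]
tcp_rot: [3.14, 0.002, 3.141]
force: [0.3, 0.0, -0.4]
grip_width: 0.817
time: 19.73
tcp_pos: [0.548, 0.3003, 0.0908]
tcp_rot: [-3.141, 0.001, 3.142]
force: [-0.3, -2.4, 6.7]
grip_width: 0.191
time: 20.35
tcp_pos: [0.5474, 0.3005, 0.2542]
tcp_rot: [3.141, -0.0, -3.141]
force: [0.4, -0.0, -3.0]
grip_width: 0.188
time: 20.48
tcp_pos: [0.5484, 0.3011, 0.2555]
tcp_rot: [3.139, 0.004, -3.141]
force: [-0.1, -0.2, -2.8]
grip_width: 0.192
t 20.48 tcp [0.5484 0.3011 0.2555] [ 3.139  0.004 -3.141] d_tool mm [  11.2 -549.9    4.1] roll 0.0
```

```bash
python3 -m crank '{"fingers":[1,1,1,1,1],"xyz":[[0,-25,0],[1,-45,0],[1,-45,0],[1,-45,0],[1,-45,0]],"roll":[0,0,0,0,0]}';python3 -m crank '{"fingers":[1,1,1,1,1],"xyz":[[1,-45,0],[1,-45,0],[1,-45,0],[1,-45,0],[1,-45,0]],"roll":[0,0,0,0,0]}'; python3 -m crank '{"fingers":[1,1,1,1,1],"xyz":[[1,-45,0],[1,-40,0],[0,-35,0],[0,0,0],[0,0,0]],"roll":[0,0,0,0,0]}';python3 -m crank '{"fingers":[1,1,1,1,1],"xyz":[[0,0,30],[0,0,35],[0,0,25],[0,0,0],[0,0,0]],"roll":[0,0,0,0,0]}';python3 - <<'E'
from h import *
goto(.5373,-.2488,.109)
for c in ['scene','wrist']: save(optics.camera(c),c+'9')
E
```

```text
time: 21.1
tcp_pos: [0.5432, 0.0941, 0.2518]
tcp_rot: [-3.141, -0.001, -3.141]
force: [0.7, -0.4, -2.1]
grip_width: 0.192
time: 21.72
tcp_pos: [0.5383, -0.1308, 0.2519]
tcp_rot: [3.141, -0.001, -3.141]
force: [0.6, 0.7, -2.1]
grip_width: 0.193
time: 22.35
tcp_pos: [0.5367, -0.2486, 0.2519]
tcp_rot: [3.141, -0.001, -3.141]
force: [-0.4, 0.2, -2.7]
grip_width: 0.189
time: 22.98
tcp_pos: [0.5374, -0.249, 0.1634]
tcp_rot: [-3.141, 0.001, -3.141]
force: [0.7, 0.1, -1.3]
grip_width: 0.189
t 22.98 tcp [ 0.5374 -0.249   0.1634] [-3.141e+00  1.000e-03 -3.141e+00] d_tool mm [ 0.1  0.3 54.4] roll 0.001
```

View pics/scene9.png

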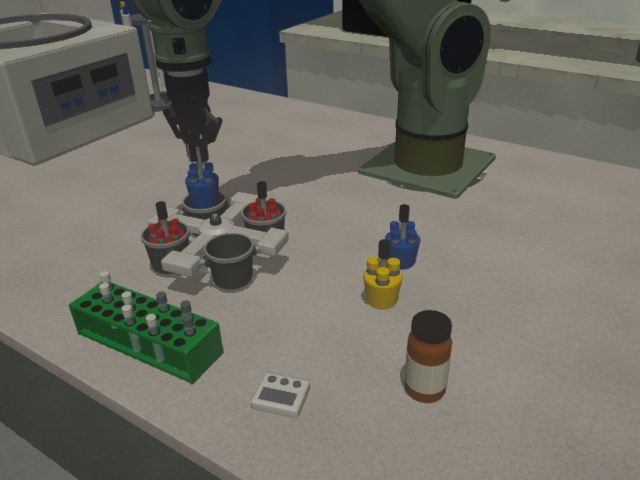

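View pics/wrist9.png

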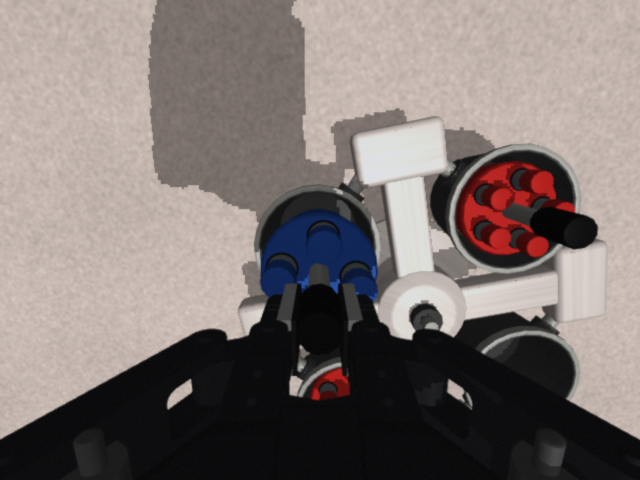

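Blue is centred over bucket D (column 318). Lowering it.

```bash
python3 -m crank '{"fingers":[1,1,1,1,1],"xyz":[[0,0,15],[0,0,15],[0,0,14],[0,0,5],[0,0,0]],"roll":[0,0,0,0,0]}';python3 -m crank '{"fingers":[1,1,1],"xyz":[[0,0,3],[0,0,2.5],[0,0,0]],"roll":[0,0,0]}'
```

```text
time: 23.7
tcp_pos: [0.5368, -0.2494, 0.113]
tcp_rot: [3.142, -0.0, -3.141]
force: [-0.1, -0.2, -1.4]
grip_width: 0.193
time: 24.08
tcp_pos: [0.5372, -0.2499, 0.1087]
tcp_rot: [-3.141, 0.001, 3.141]
force: [-1.9, -0.1, 9.1]
grip_width: 0.195
```

```bash
python3 -m crank '{"fingers":[-1,-1,-1,-1,-1],"xyz":[[0,0,0],[0,0,0],[0,0,0],[0,0,-20],[0,0,-40]],"roll":[0,0,0,0,0]}';python3 -m crank '{"fingers":[-1,-1,-1,-1,-1],"xyz":[[0,0,-40],[0,0,-40],[11.4,39,0],[11.4,39,0],[11.4,39,0]],"roll":[0,0,0,0,0]}';python3 -m crank '{"fingers":[-1,-1,-1,-1,-1],"xyz":[[11.4,39,0],[11.4,39,0],[11.4,39,0],[11.4,39,0],[11.4,39,0]],"roll":[0,0,0,0,0]}';python3 -m crank '{"fingers":[-1,-1,-1,-1,-1],"xyz":[[11.4,39,0],[11.4,39,0],[0,0,39],[0,0,40],[0,0,0]],"roll":[0,0,0,0,0]}';python3 -c "
from h import *
goto(.4232,.140,.088)
p=optics.camera('scene');save(p,'scene10')
p=optics.camera('wrist');save(p,'w10')
W=cloud(p);m=(W[...,2]>.116)&(W[...,2]<.126)&(np.hypot(W[...,0]-.423,W[...,1]-.14)<.03);print(m.sum(),W[m].mean(0),np.argwhere(m).mean(0))"
```

```text
time: 24.7
tcp_pos: [0.5363, -0.2492, 0.1676]
tcp_rot: [3.141, -0.002, -3.141]
force: [-0.2, 1.0, 0.6]
grip_width: 1.001
time: 25.32
tcp_pos: [0.5021, -0.1312, 0.2479]
tcp_rot: [-3.142, 0.0, -3.141]
force: [1.7, 0.8, -0.7]
grip_width: 0.996
time: 25.95
tcp_pos: [0.4451, 0.0638, 0.2479]
tcp_rot: [-3.142, 0.0, -3.141]
force: [0.7, 1.0, -0.1]
grip_width: 1.0
time: 26.58
tcp_pos: [0.4219, 0.1403, 0.1675]
tcp_rot: [-3.14, -0.004, -3.141]
force: [-0.4, 0.2, 1.6]
grip_width: 0.999
t 26.57 tcp [0.4219 0.1403 0.1675] [-3.14  -0.004 -3.141] d_tool mm [-1.6 -0.2 79.5] roll 0.001
705 [0.41928384 0.13762671 0.12133398] [265.30780142 316.01985816]
```

View pics/scene10.png

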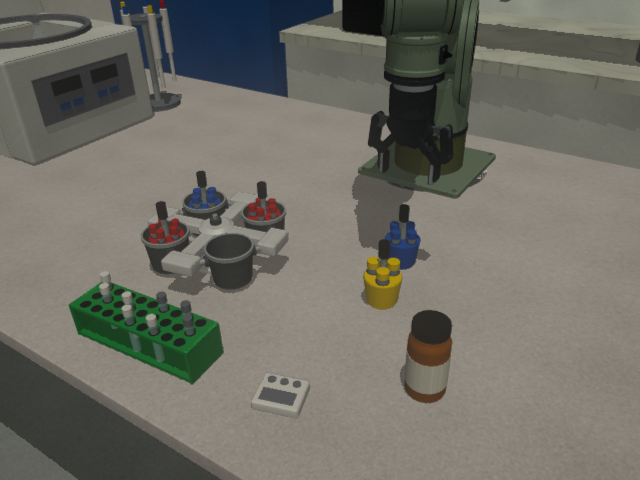

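View pics/w10.png

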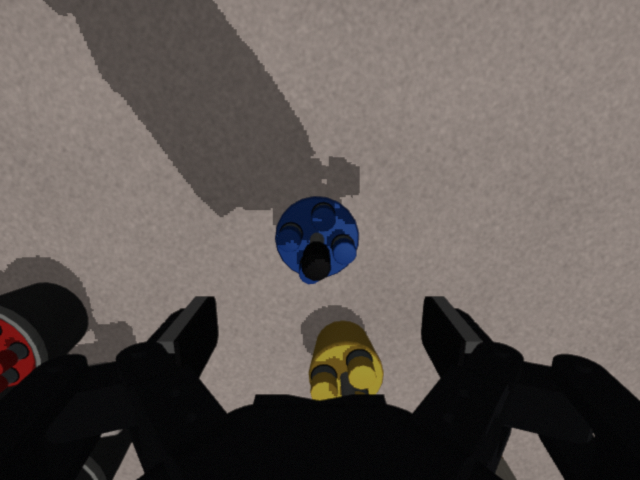

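Three are seated. The last blue's knob is at (316,262), nearly centred, and yellow lies beyond the fingers with its knob lower than the gripper body. Grip and lift.

```bash
python3 -m crank '{"fingers":[-1,-1,-1,-1,1],"xyz":[[-0.5,-1,20],[0,0,30],[0,0,29],[0,0,0],[0,0,0]],"roll":[0,0,0,0,0]}'; python3 -m crank '{"fingers":[1,1,1,1,1],"xyz":[[0,0,0],[0,0,0],[0,0,0],[0,0,0],[0,0,0]],"roll":[0,0,0,0,0]}'; python3 -m crank '{"fingers":[1,1,1,1,1],"xyz":[[0,0,-10],[0,0,-30],[0,0,-40],[0,0,-40],[0,0,-42]],"roll":[0,0,0,0,0]}'; python3 -m crank '{"fingers":[1],"xyz":[[0,0,0]],"roll":[0]}'
python3 - <<'E'
from h import *
goto(.6427,-.0913,.25)
E
```

```text
time: 27.3
tcp_pos: [0.424, 0.1397, 0.0914]
tcp_rot: [3.141, 0.002, 3.141]
force: [-0.5, 1.1, 0.5]
grip_width: 0.816
time: 27.92
tcp_pos: [0.4235, 0.1393, 0.0903]
tcp_rot: [-3.141, 0.001, 3.141]
force: [0.4, -2.5, 10.4]
grip_width: 0.192
time: 28.55
tcp_pos: [0.4228, 0.1394, 0.2537]
tcp_rot: [-3.142, -0.0, -3.141]
force: [-0.0, 0.4, -1.4]
grip_width: 0.196
time: 28.68
tcp_pos: [0.4238, 0.1398, 0.2544]
tcp_rot: [3.14, 0.004, -3.142]
force: [0.0, 0.9, -3.4]
grip_width: 0.192
t 28.68 tcp [0.4238 0.1398 0.2544] [ 3.14   0.004 -3.142] d_tool mm [-218.9 -231.1    4.9] roll 0.0
```

```bash
python3 -m crank '{"fingers":[1,1,1,1,1],"xyz":[[-15,-16,0],[-30,-32,0],[-30,-32,0],[-30,-32,0],[-30,-32,0]],"roll":[0,0,0,0,0]}';python3 -m crank '{"fingers":[1,1,1,1,1],"xyz":[[-30,-32,0],[-30,-32,0],[-24,-23,0],[0,0,0],[0,0,0]],"roll":[0,0,0,0,0]}'; python3 -m crank '{"fingers":[1,1,1,1,1],"xyz":[[0,0,30],[0,0,35],[0,0,25],[0,0,0],[0,0,0]],"roll":[0,0,0,0,0]}';python3 - <<'E'
from h import *
goto(.6427,-.0913,.108)
for c in ['scene','wrist']: save(optics.camera(c),c+'11')
E
```

```text
time: 29.3
tcp_pos: [0.5587, -0.0056, 0.251]
tcp_rot: [-3.142, -0.002, -3.141]
force: [-0.3, 0.1, -2.7]
grip_width: 0.19
time: 29.92
tcp_pos: [0.6418, -0.0908, 0.251]
tcp_rot: [3.141, -0.002, -3.141]
force: [-0.1, -0.2, -3.8]
grip_width: 0.195
time: 30.55
tcp_pos: [0.6426, -0.0911, 0.1631]
tcp_rot: [-3.141, 0.001, -3.141]
force: [-0.4, -0.1, -1.6]
grip_width: 0.19
t 30.55 tcp [ 0.6426 -0.0911  0.1631] [-3.141e+00  1.000e-03 -3.141e+00] d_tool mm [-0.  -0.2 55.1] roll 0.001
```

View pics/wrist11.png

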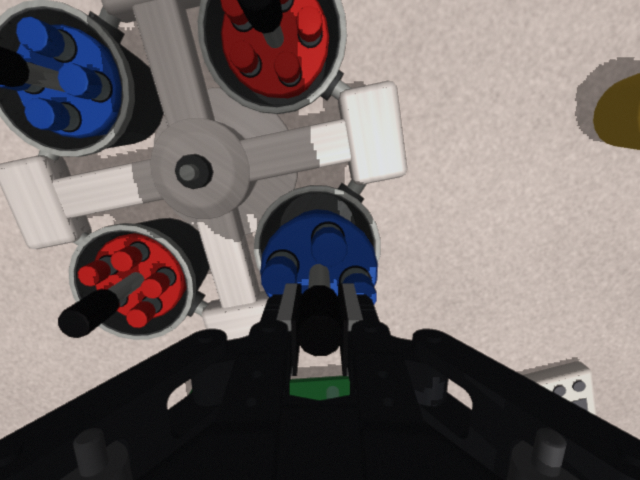

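It is aligned over bucket B, with both centred at about column 319. Lowering it.

```bash
python3 -m crank '{"fingers":[1,1,1,1,1],"xyz":[[0,0,15],[0,0,15],[0,0,14],[0,0,5],[0,0,0]],"roll":[0,0,0,0,0]}';python3 -m crank '{"fingers":[1,1,1],"xyz":[[0,0,3],[0,0,3],[0,0,0]],"roll":[0,0,0]}'
```

```text
time: 31.28
tcp_pos: [0.6422, -0.0914, 0.1125]
tcp_rot: [-3.142, -0.0, -3.141]
force: [0.1, 1.0, -2.0]
grip_width: 0.194
time: 31.65
tcp_pos: [0.6429, -0.0918, 0.1082]
tcp_rot: [-3.141, 0.002, 3.141]
force: [-3.7, -1.8, 15.3]
grip_width: 0.192
```

Contact is firm at 15 N. I'll release, rise, and back off toward +y so the top view is clear.

```bash
python3 -m crank '{"fingers":[-1,-1,-1,-1,-1],"xyz":[[0,0,0],[0,0,0],[0,0,0],[0,0,-20],[0,0,-40]],"roll":[0,0,0,0,0]}';python3 -m crank '{"fingers":[-1,-1,-1,-1,-1],"xyz":[[0,0,-40],[0,0,-40],[25,25,0],[30,30,0],[30,30,0]],"roll":[0,0,0,0,0]}';python3 -m crank '{"fingers":[-1,-1,-1,-1],"xyz":[[30,30,0],[30,30,0],[0,0,0],[0,0,0]],"roll":[0,0,0,0]}';python3 - <<'E'
from h import *
B=dict(A=(.6687,-.2228),B=(.6427,-.0913),C=(.5111,-.1174),D=(.5373,-.2488))
for c in ['scene','top']:
    p=optics.camera(c); save(p,c+'12'); W=cloud(p)
    for k,b in B.items():
        m=(W[...,2]>.125)&(W[...,2]<.146)&(np.hypot(W[...,0]-b[0],W[...,1]-b[1])<.03)
        q=W[m]
        if len(q): t=q[q[:,2]>np.percentile(q[:,2],40)]; print(c,k,len(q),t.mean(0).round(4),(np.hypot(*(t.mean(0)[:2]-b))*1000).round(1),q[:,2].max().round(4))
    for n,s in [('yellow_center',(.547,.1645)),('reagent_center',(.693,.315))]:
        for d in models.spot_point(p,n)[:1]: print(c,n,d['score'],w(p,d['position']).round(4))
E
```

```text
time: 32.28
tcp_pos: [0.6416, -0.0913, 0.1664]
tcp_rot: [3.141, -0.003, -3.141]
force: [0.3, -0.2, -0.9]
grip_width: 0.998
time: 32.9
tcp_pos: [0.5562, -0.0056, 0.2469]
tcp_rot: [3.142, 0.0, -3.142]
force: [0.9, 0.9, -0.5]
grip_width: 1.0
time: 33.4
tcp_pos: [0.4977, 0.0532, 0.2469]
tcp_rot: [-3.141, 0.0, 3.142]
force: [-0.1, 0.2, -0.2]
grip_width: 1.001
scene A 100 [ 0.6684 -0.2212  0.1369] 1.6 0.1412
scene B 113 [ 0.6439 -0.0898  0.1373] 1.9 0.1404
scene C 83 [ 0.5139 -0.1163  0.137 ] 3.0 0.1403
scene D 77 [ 0.5376 -0.248   0.137 ] 0.9 0.1397
scene yellow_center 0.59 [0.5469 0.163  0.056 ]
scene reagent_center 0.71 [0.6908 0.3154 0.0598]
top A 86 [ 0.6663 -0.2219  0.1405] 2.6 0.1442
top B 81 [ 0.6411 -0.0908  0.1409] 1.7 0.1458
top C 81 [ 0.5101 -0.1167  0.1411] 1.2 0.1441
top D 91 [ 0.5354 -0.2488  0.1399] 1.9 0.1431
top yellow_center 0.82 [0.5402 0.1632 0.0637]
top reagent_center 0.82 [0.6938 0.3172 0.064 ]
```

View pics/scene12.png

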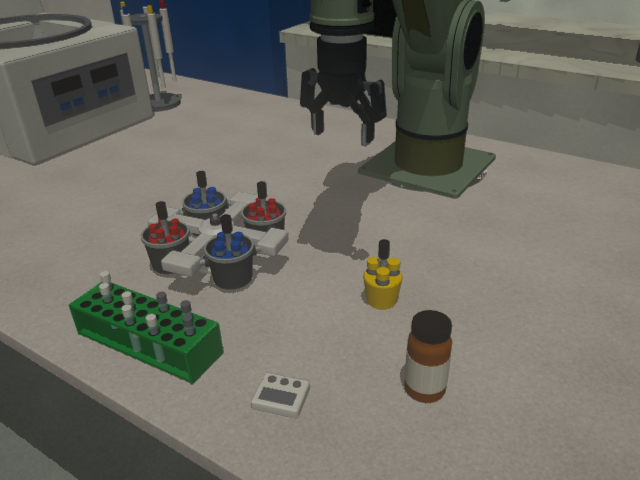

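View pics/top12.png

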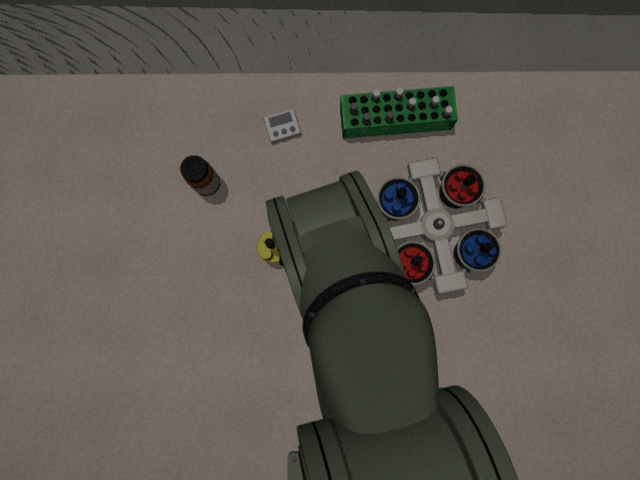

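The top view shows reds opposite each other at (462,187) and (414,262), and blues opposite at (398,198) and (478,250). All are fully down. Yellow and the jar are where they started, and the arm is clear.

```bash
python3 -c "
from bench import bot
print(bot.sign_off())"
```

```text
the job is handed in; nothing more can be done
None
```

All four inserts are standing in the rotor, and I handed the job in at about 34 s of the 99 s allowed. The reds are in opposite buckets, about 190 mm apart, and so are the blues. I lowered each insert until the wrist force showed it touching the bucket floor, then opened the fingers.

**Last checks**
- **Position:** all four knobs are within 3 mm of their bucket axes in both the scene and top views.
- **Height:** knob tops read 0.140–0.141 m in the scene view, which is the expected height for fully down. The top view reads 3–5 mm higher. That is more than its 0–2 mm excess for inserts standing on the bench, so I took it as noise but did not settle it.
- **Yellow insert and jar:** both stand upright at their starting positions, within measurement noise of at most 5 mm.
- **Arm:** open, still and touching nothing.

No checks failed. In some early views the networks mislabelled or missed inserts and buckets, so I measured those from depth instead.

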